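# Put the hole saws away in their storage blocks

### The job

Put the three hole saws away, each standing teeth-down in the pocket of the storage block made for its size: the small one and the medium one in the open blocks, the large one in the gated block. To load the gated block slide its gate fully open, set the large saw in and slide the gate fully shut again, around the shank. Leave the sanding drum standing where it is.

Things in the scene. Friction and masses are not known exactly. Their poses are not given: they have to be found in the camera images.
- saw_small_mid (a point): small hole saw, loose: steel cup 34 mm in diameter, 30 mm tall, standing on its teeth, with a round steel shank 11 mm in diameter and 45 mm tall on the cup's top: 75 mm in all. Point: on its axis, half-way up, 37.5 mm above its underside; z up along the shank. Grip the shank 20 to 30 mm above this point to keep fingertips clear of blocks and gate.
- saw_medium_mid (a point): medium hole saw, loose: steel cup 45 mm in diameter, 30 mm tall, standing on its teeth, with a round steel shank 11 mm in diameter and 45 mm tall on the cup's top: 75 mm in all. Point: on its axis, half-way up, 37.5 mm above its underside; z up along the shank. Grip the shank 20 to 30 mm above this point to keep fingertips clear of blocks and gate.
- saw_large_mid (a point): large hole saw, loose: steel cup 56 mm in diameter, 30 mm tall, standing on its teeth, with a round steel shank 11 mm in diameter and 45 mm tall on the cup's top: 75 mm in all. Point: on its axis, half-way up, 37.5 mm above its underside; z up along the shank. Grip the shank 20 to 30 mm above this point to keep fingertips clear of blocks and gate.
- block_small_floor (a point): Open plywood storage block for the small hole saw: 72 x 72 mm and 24 mm high, fixed to the bench, with one round pocket 48 mm in diameter and 18 mm deep in its middle. This point is the centre of the pocket's floor, 6 mm above the bench; z is up.
- block_medium_floor (a point): Open plywood storage block for the medium hole saw: 84 x 84 mm and 24 mm high, fixed to the bench, with one round pocket 59 mm in diameter and 18 mm deep in its middle. This point is the centre of the pocket's floor, 6 mm above the bench; z is up.
- gated_block_floor (a point): Plywood block for the large saw, fixed: 96 mm (its x) by 172 mm (its y), 38 mm high; round pocket 70 mm in diameter, 32 mm deep, near its -y end. Point: centre of the pocket's floor, 6 mm above the bench; axes the block's, z up. The block spans y -46 to +126 mm about it. Guide rails on the long edges rise to 46 mm above the bench; a forked gate slides along y on top, 39 to 44 mm above the bench.
- gate (a joint): Slide of the forked aluminium gate, m: 0 shut (end stop; fork over the pocket, its 30 mm notch clears a shank, not a cup), 0.06 fully open (end stop, pocket all clear). Opens along the gated block's +y, stays where left, takes about 2 N. Starts shut or up to 20 mm open. A large saw on the pocket's floor stands 3 mm below the gate's underside.
- gate_tab (a point): Black upright grip tab on the gate, 14 mm thick (gated block's x), 36 mm long (its y, the sliding direction), top 79.5 mm above the bench. Point: on the tab's middle, 11 mm below its top (68.5 mm above the bench); moves with the gate; when shut it lies 42 mm from the pocket's centre along +y. Axes as the gated block's.
- sanding_drum_mid (a point): Sanding drum, not a hole saw: a reddish-brown abrasive cylinder 34 mm in diameter and 30 mm tall, with a steel shank 8 mm in diameter and 26 mm tall on top. To be left standing where it is. Point: on its axis, 28 mm above the bench.
There are look-alikes about, which are no part of the job. What is shaped like the part that bears saw_small_mid but turquoise is not meant.

How it is judged:
By the outcome, as a careful person would: the job done as asked, in the order asked, and still so for the second after the job is handed in, with the robot touching nothing.
It also fails if it takes over 106 s, if anything falls off the work surface, if the arm or the gripper's body presses on something with over 40 N, if the wrist force passes 120 N, or if a joint passes its speed limit or range.

### The arm

A 7-joint arm with a two-finger parallel gripper is mounted at the origin on the work surface. World frame = base frame: x ahead of the robot, y to its left, z up, the work surface at z = 0. Lengths are in m, angles in rad, forces in N, time in s.
With the tool pointing down it reaches from about 0.425 to 0.925 m from the base axis. Payload 6.8 kg.
Tool frame: the origin (TCP) lies on the front face of the gripper's body, between the roots of the fingers; the fingertips stand 73 mm ahead of it and the grasp point (between the pads) lies 54 mm ahead of it (env.nose_length is the distance from the TCP to the fingertips, in m); z points along the fingers, y is the direction in which the jaws open and shut (so a half turn about z gives the same grasp; the last joint's range is limited). The gripper opens to 85 mm and grips with 20 to 120 N. Pads are 22 mm wide; open, the fingers measure 114 mm over their backs; the gripper's body (76 mm by 85 mm) begins 54 mm behind the grasp point. The pads swing forward as they close: fully open they stand 13 mm farther back than shut.
Start: joints at [-1.266, 0.477, 0.022, 1.555, -0.011, 1.109, -0.083], TCP at [0.271, 0.618, 0.304] pointing down, gripper open.
Joint ranges: [-2.96, 2.96], [-0.34, 2.1], [-1.41, 1.46], [0.24, 2.44], [-1.37, 4.51], [0.17, 1.92], [-2.96, 2.96]. Speed limits (rad/s): [2.39, 2.39, 3.14, 3.14, 3.14, 3.14, 3.14].

### API

Orientations are given as a unit quaternion [w, x, y, z].
In Python, from cell import env, kin, camera, calibration, job gives the robot as it stands. The module is installed in compiled form; this text tells all that it offers. Calls block until the motion is done:
- env.reach(position, orientation): joint-space move of the TCP to a pose.
- env.movel(position, velocity=0.15, rot=None, stop_force=None): straight line of the TCP; rot=None keeps the orientation; velocity is the mean speed in m/s. With stop_force (N) it stops when the force on the tool has changed by that much, and returns True; else False.
- env.goto_joints(angles): joint-space move.
- env.grip(opening, f_grip=None): finger opening in m; f_grip is the grip in N (None keeps the last); returns when the fingers have stopped.
- env.dwell(seconds).
- kin.inverse_kinematics(position, orientation): joint angles nearest the present ones, or None.
- env.get_state(): the state.
- camera(name): name is "side" or "top" or "wrist"; returns (picture, depth): 400x640x3 uint8, blue, green, red; 400x640 float32, m along the optical axis (not along the pixel's ray), 0 where there is no reading.
- calibration(name): a dict with "fx", "fy", "cx", "cy" (pixels), "rvec" (rotation vector, rad) and "tvec" (3), from world to camera coordinates, as OpenCV has them. Camera axes: x right, y down, z forward; pixel columns grow to the right and rows downward; lengths in m; the calibration is good to about 2 mm. A picture is of the moment at which its call begins: read the wrist's pose just before it. calibration takes no time and is no camera call; for the wrist camera it gives the pose at the moment of the call.
A pose or a line that the arm cannot do raises env.PlanningError and nothing moves.
- job.job_done(): hands the job in, once; it reports no verdict.
The state is a dict: "time": time; "qpos": joint angles; "joint_velocities": joint speeds; "joint_torque": joint torques, N m; "tcp_pos": TCP position; "orientation": TCP orientation; "force": force on the tool from outside, world axes, zero at the start; "torque": the same for the moment, N m; "opening": finger opening in m.
Only numpy, scipy, OpenCV 4.12 (cv2) and the standard library are available. Lean on these libraries where they do the work, as an engineer would, in place of code of your own. Each camera call takes 0.05 s, during which the arm holds its last target. There are 200 camera calls.

## Working session

There is one attempt and no reset: what is moved stays moved. The work goes in short steps, each a Python script; the robot and the scene stay as the last script left them, time stands still between calls to the robot, and variables do not carry over. Pictures are saved under pics/ and viewed, about 12 in all and at most 16, crops included, and the job is handed in when it is done.

```bash
mkdir -p pics; cat > h.py <<'E'
import numpy as np, cv2
from cell import env, kin, camera, calibration, job
def cal(n):
    c=calibration(n); R=cv2.Rodrigues(np.array(c["rvec"],float))[0]
    return c,R,np.array(c["tvec"],float).ravel()
def ray(C,u,v,z):
    c,R,t=C; d=R.T@np.array([(u-c["cx"])/c["fx"],(v-c["cy"])/c["fy"],1]); o=-R.T@t
    return o+d*(z-o[2])/d[2]
def cloud(C,depth):
    c,R,t=C; v,u=np.mgrid[:depth.shape[0],:depth.shape[1]]
    p=np.stack([(u-c["cx"])/c["fx"]*depth,(v-c["cy"])/c["fy"]*depth,depth],-1)
    return (p-t)@R
def proj(C,p):
    c,R,t=C; q=R@np.asarray(p,float)+t
    return q[0]/q[2]*c["fx"]+c["cx"], q[1]/q[2]*c["fy"]+c["cy"]
def down(yaw):
    # tool z down; tool y (jaws) at angle yaw from world x
    from scipy.spatial.transform import Rotation as Ro
    y=np.array([np.cos(yaw),np.sin(yaw),0]); z=np.array([0,0,-1.]); x=np.cross(y,z)
    q=Ro.from_matrix(np.c_[x,y,z]).as_quat(); return q[[3,0,1,2]]
E
python3 - <<'E'
from h import *
for n in("top","side"):
    C=cal(n); p,d=camera(n); cv2.imwrite(f"pics/{n}0.png",p); np.savez(f"{n}0.npz",p=p,d=d,**{k:np.array(v) for k,v in C[0].items()})
    print(n,C[0], -C[1].T@C[2])
s=env.get_state(); print(s["tcp_pos"],s["orientation"],s["opening"],s["time"])
E
```

```text
top {'fx': 447.7294643444873, 'fy': 447.7294643444873, 'cx': 315.78530947443227, 'cy': 200.99097052026247, 'rvec': array([ 2.10712311, -2.12444888,  0.18361484]), 'tvec': array([0.02632411, 0.53032359, 1.09500573])} [0.31614041 0.00555694 1.1751587 ]
side {'fx': 475.628747768107, 'fy': 475.628747768107, 'cx': 324.22500210402796, 'cy': 199.26145664467782, 'rvec': array([ 0.12153675, -2.86531357,  1.2203219 ]), 'tvec': array([0.51162331, 0.08837157, 1.07355751])} [0.45806675 0.75235287 0.80388661]
[0.27060638 0.61790328 0.30300224] [-1.21566221e-04  2.04910798e-01  9.78780268e-01 -8.57957907e-04] 0.08524894712035128 0.1
```

View pics/top0.png

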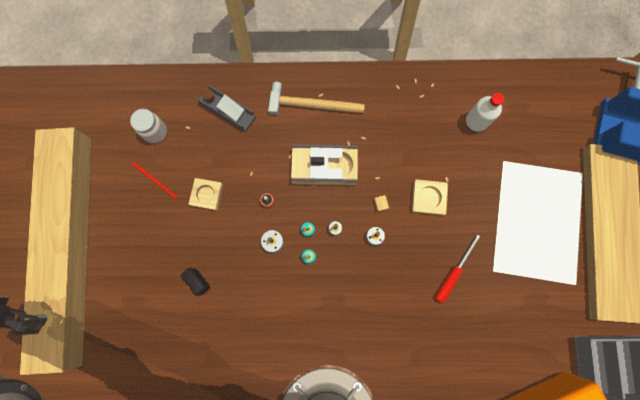

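View pics/side0.png

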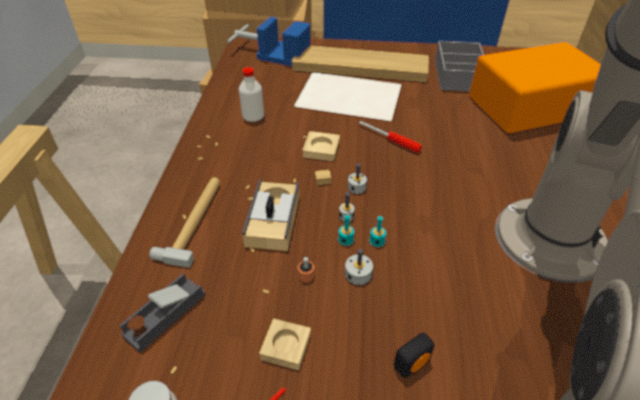

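The top view shows large saw (272,241), small saw (335,228), medium saw (376,236). The look-alikes are two turquoise ones at (308,229) and (308,256), with the drum at (267,200). The small block is at (206,194), the medium block at (430,197), and the gated block at (325,165) with its tab at (317,161) and pocket at the right. Next I measure, using one close crop.

```bash
cat > m.py <<'E'
from h import *
f=np.load("top0.npz"); p=f["p"]; d=f["d"]; C=cal("top"); P=cloud(C,d)
hsv=cv2.cvtColor(p,cv2.COLOR_BGR2HSV)
cv2.imwrite("pics/crop1.png",cv2.resize(p[130:280,180:460],None,fx=2.8,fy=2.8,interpolation=cv2.INTER_CUBIC))
for n,(u,v),z,r in(("large",(272,241),.03,14),("small",(335,228),.03,9),("med",(376,236),.03,12)):
    w=np.zeros(d.shape,np.uint8); cv2.circle(w,(u,v),r+4,255,-1)
    m=((hsv[...,1]<60)&(hsv[...,2]>100)&(w>0)).astype(np.uint8)
    c=max(cv2.findContours(m,0,2)[0],key=cv2.contourArea); h=cv2.convexHull(c); (x,y),R=cv2.minEnclosingCircle(h)
    a=ray(C,x,y,z); b=ray(C,x+R,y,z)
    q=P[(w>0)&(P[...,2]>.02)&(P[...,2]<.04)]
    print(n,"px",x,y,"xyz",a.round(4),"diam",2*np.linalg.norm(a-b),"depth ctr",(q.min(0)+q.max(0)).round(4)[:2]/2,np.ptp(q,0)[:2].round(3))
for n,(u,v),z,r in(("bs",(206,194),.024,26),("bm",(430,197),.024,28),("gated",(325,165),.038,44)):
    w=np.zeros(d.shape,np.uint8); cv2.circle(w,(u,v),r,255,-1)
    H=P[...,2]; m=((w>0)&(H>z*.6)&(H<.1)).astype(np.uint8)
    c=max(cv2.findContours(m,0,2)[0],key=cv2.contourArea); q=np.array([ray(C,*k[0],z)[:2] for k in cv2.convexHull(c)],np.float32)
    print(n,cv2.minAreaRect(q))
    pk=(w>0)&(abs(H-.006)<.004) 
    c=max(cv2.findContours(m,cv2.RETR_CCOMP,2)[0],key=cv2.contourArea)
    cs,hi=cv2.findContours(m,cv2.RETR_CCOMP,2)
    for k,hh in zip(cs,hi[0]):
        if hh[3]>=0 and len(k)>5: e=cv2.fitEllipse(k); print("  hole",e, ray(C,*e[0],z).round(4), ray(C,*e[0],.006).round(4))
w=np.zeros(d.shape,bool); w[140:190,285:365]=1
q=P[w&(P[...,2]>.065)&(P[...,2]<.09)]; print("tab",len(q),q.mean(0),q.min(0),q.max(0))
E
python3 m.py
```

```text
large px 271.71429443359375 241.0 xyz [0.431 0.136 0.03 ] diam 0.058732999911258826 depth ctr [0.4326 0.137 ] [0.054 0.054]
small px 334.9905700683594 227.85848999023438 xyz [ 0.4635 -0.0267  0.03  ] diam 0.03671831649014995 depth ctr [ 0.4664  -0.02675] [0.033 0.031]
med px 375.27777099609375 235.27777099609375 xyz [ 0.4435 -0.1295  0.03  ] diam 0.04761845455015402 depth ctr [ 0.44355 -0.1291 ] [0.043 0.042]
bs ((0.5596336126327515, 0.31467878818511963), (0.07501665502786636, 0.07395845651626587), 78.66944122314453)
  hole ((204.83236694335938, 193.15719604492188), (17.589374542236328, 19.08037757873535), 43.09165954589844) [0.5594 0.3148 0.024 ] [0.5632 0.3197 0.006 ]
bm ((0.5452955961227417, -0.2745171785354614), (0.08608867228031158, 0.08622288703918457), 83.21881866455078)
  hole ((429.3526306152344, 196.35618591308594), (21.730987548828125, 23.43052101135254), 127.56008911132812) [ 0.545  -0.2744  0.024 ] [ 0.5485 -0.2788  0.006 ]
gated ((0.6343414783477783, -5.336850881576538e-05), (0.1722150295972824, 0.10259085893630981), 87.9627914428711)
  hole ((339.7062072753906, 163.7254180908203), (23.277359008789062, 26.538175582885742), 109.67790985107422) [ 0.6318 -0.0413  0.038 ] [ 0.6407 -0.0426  0.006 ]
tab 96 [0.63397804 0.01887886 0.07791104] [0.62732227 0.00245426 0.06600187] [0.6423185  0.03566595 0.08330683]
```

View pics/crop1.png

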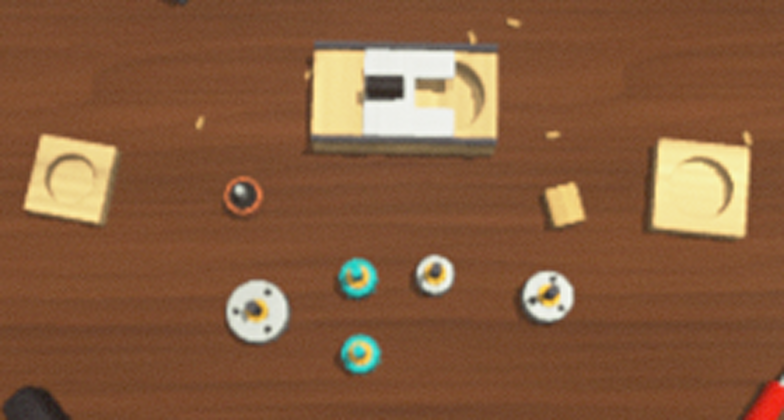

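The crop confirms the choice: the white and steel saws are large (257,311), small (435,275) and medium (547,296), and the two turquoise ones are look-alikes. The gate is about 17 mm open. I go above the gate first and take a wrist look.

```bash
cat >> h.py <<'E'
def best(pos,yaw):
    q0=np.array(env.get_state()["qpos"]); o=[]
    for k in (0,np.pi):
        q=kin.inverse_kinematics(pos,down(yaw+k))
        if q is not None: o.append((np.abs(np.array(q)-q0).max(),k,q))
    o.sort(key=lambda t:t[0]); return down(yaw+o[0][1]),np.array(o[0][2])
def go(pos,yaw):
    Q,q=best(pos,yaw); env.reach(pos,Q)
    s=env.get_state(); print("t",round(s["time"],1),"tcp",np.round(s["tcp_pos"],4),"q7",round(s["qpos"][6],2))
def look(n,z):
    C=cal("wrist"); p,d=camera("wrist"); cv2.imwrite(f"pics/{n}.png",p); np.savez(n+".npz",p=p,d=d,P=cloud(C,d)); return C,p,d
def st(t=""):
    s=env.get_state(); print(t,"t",round(s["time"],1),"tcp",np.round(s["tcp_pos"],4),"F",np.round(s["force"],1),"op",round(s["opening"],4))
E
python3 - <<'E'
from h import *
env.grip(0.045,30)
go([.637,.0,.30],np.radians(-2))
C,p,d=look("w1",0); print(-C[1].T@C[2]); st()
for P in ([.636,-.04,.038],[.637,.019,.0795],[.56,.315,.024],[.545,-.275,.024]): print(proj(C,P))
E
```

```text
t 3.1 tcp [0.6371 0.0016 0.2998] q7 0.14
[0.63974554 0.06821154 0.37000659]
 t 3.2 tcp [0.6371 0.0014 0.2998] F [-0.3 -0.2  0. ] op 0.0447
(np.float64(312.94013540471394), np.float64(213.77325861809874))
(np.float64(312.05585852935536), np.float64(171.85139875351558))
(np.float64(220.94536155736358), np.float64(-144.60413337781895))
(np.float64(257.1678283639521), np.float64(362.06119426326387))
```

View pics/w1.png

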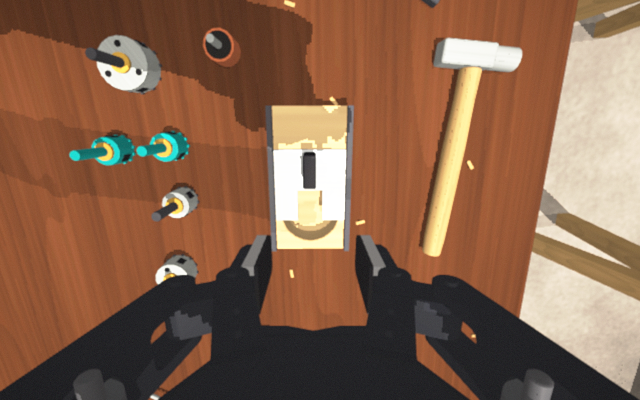

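The wrist view shows the tab top at (309,168), the notch at (309,207), the pocket bottom arc at (310,235) and the rails at u≈268 and 351. Next I compute the tab and block from the cloud and the image.

```bash
python3 - <<'E'
from h import *
C=cal("wrist"); f=np.load("w1.npz"); p=f["p"]; P=f["P"]
w=np.zeros(p.shape[:2],bool); w[90:262,250:365]=1
m=(w&(P[...,2]>.0735)&(P[...,2]<.087)); m[225:]=0
q=P[m]; print("tab",len(q),(q.min(0)+q.max(0))/2,np.ptp(q,0))
g=(w&(p.max(2)<60)); g[:140]=0;g[195:]=0;g[:,:290]=0;g[:,330:]=0
v,u=np.nonzero(g); print("dark tab px",u.min(),u.max(),v.min(),v.max(), ray(C,(u.min()+u.max())/2,v.min(),.0795), ray(C,(u.min()+u.max())/2,v.max(),.0795))
m=(w&(P[...,2]>.028)&(P[...,2]<.06)).astype(np.uint8)
c=max(cv2.findContours(m,0,2)[0],key=cv2.contourArea); Q=P[...,:2].astype(np.float32)
h=np.array([Q[k[0][1],k[0][0]] for k in c],np.float32); print("block",cv2.minAreaRect(h))
for z,uvs in((.042,[(310,105),(311,249)]),(.046,[(266,106),(352,105),(274,248),(349,249)])):
    for a in uvs: print(a,ray(C,*a,z).round(4))
E
```

```text
tab 480 [0.63422961 0.01836184 0.07917188] [0.01458491 0.03608326 0.00546123]
dark tab px 303 314 153 186 [0.63402734 0.03819221 0.0795    ] [0.6327896  0.00397016 0.0795    ]
block ((0.6336650252342224, -0.00026693195104599), (0.17178909480571747, 0.09607826918363571), 88.35858154296875)
(310, 105) [0.6368 0.0865 0.042 ]
(311, 249) [ 0.6321 -0.0853  0.042 ]
(266, 106) [0.5891 0.0867 0.046 ]
(352, 105) [0.6823 0.0848 0.046 ]
(274, 248) [ 0.5864 -0.0807  0.046 ]
(349, 249) [ 0.6793 -0.085   0.046 ]
```

```bash
python3 - <<'E'
from h import *
y=np.radians(-1.7); d=np.array([-np.sin(y),np.cos(y),0])
t=np.array([.6342,.0184,.0685+.054])
env.grip(0.04,30)
Q,_=best(t+[0,0,.05],y)
env.movel(t+[0,0,.05],velocity=.15,rot=Q); st("above")
print(env.movel(t,velocity=.06,stop_force=12)); st("down")
env.grip(0.0,30); st("grip")
a=np.array(env.get_state()["tcp_pos"])
print(env.movel(a+d*.050,velocity=.05,stop_force=15)); st("slid"); print((np.array(env.get_state()["tcp_pos"])-a)@d)
env.grip(0.04); st("rel")
env.movel(np.array(env.get_state()["tcp_pos"])+[0,0,.06],velocity=.15)
C=cal("top"); p,dd=camera("top"); P=cloud(C,dd)
go([.433,.137,.30],0)
p,dd=camera("top"); P=cloud(C,dd); w=np.zeros(dd.shape,bool); w[140:190,285:365]=1
q=P[w&(P[...,2]>.073)&(P[...,2]<.087)]; print("tab",len(q),(q.min(0)+q.max(0))/2,np.ptp(q,0))
C,p,dd=look("w2",0)
cv2.imwrite("pics/t2.png",cv2.resize(camera("top")[0][130:280,180:460],None,fx=2,fy=2))
E
```

```text
above t 4.4 tcp [0.6349 0.018  0.1735] F [-0.1  0.8 -0. ] op 0.0398
False
down t 5.4 tcp [0.6345 0.0183 0.1228] F [-0.1  0.1  0.4] op 0.0399
grip t 5.7 tcp [0.6335 0.0184 0.123 ] F [-4.1  0.9  4.4] op 0.0136
True
slid t 6.6 tcp [0.6347 0.0624 0.123 ] F [0.3 0.  4. ] op 0.0138
0.043998892744021724
rel t 7.0 tcp [0.6334 0.0615 0.1222] F [ 0.3 -0.9 -0.2] op 0.0404
t 8.6 tcp [0.4337 0.1371 0.2999] q7 -0.33
tab 78 [0.63569217 0.06231897 0.07926864] [0.01500406 0.03331188 0.01156988]
```

View pics/w2.png

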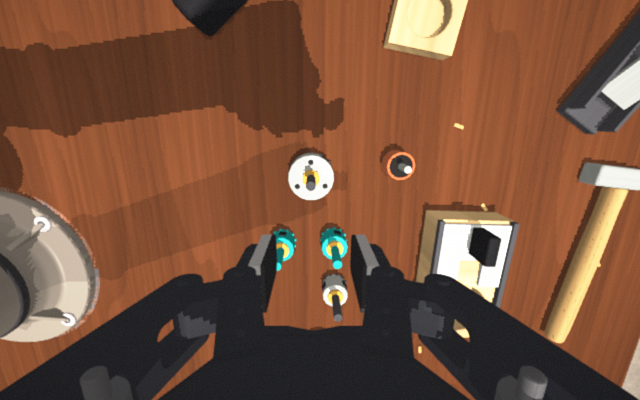

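The large saw's cup is at (311,176), clear of neighbours. The gate slid 44 mm, to its stop. Measure the saw, grip it and lift.

```bash
cat >> h.py <<'E'
def saw(n,guess,r):
    "centre of cup top (z .03) and of shank top (z .075) from a saved wrist picture"
    P=np.load(n+".npz")["P"]; w=np.hypot(P[...,0]-guess[0],P[...,1]-guess[1])<r+.012
    q=P[w&(P[...,2]>.024)&(P[...,2]<.036)][:,:2]; s=P[w&(P[...,2]>.05)&(P[...,2]<.085)]
    (x,y),R=cv2.minEnclosingCircle(q.astype(np.float32)); print("cup",round(x,4),round(y,4),"d",round(2*R,4),"bbox",(q.min(0)+q.max(0)).round(4)/2,"shank",np.median(s,0).round(4),len(s))
    return np.array([x,y])
def pick(c,yaw,lift=.10):
    z=.0375+.027+.054
    env.grip(.04,60); go([c[0],c[1],z+.06],yaw)
    Q=env.get_state()["orientation"]
    hit=env.movel([c[0],c[1],z],velocity=.08,rot=Q,stop_force=12); st(f"down {hit}")
    env.grip(0,60); st("grip"); env.movel([c[0],c[1],z+lift],velocity=.12); st("lift")
def place(c,yaw,floor=.006):
    z=floor+.0375+.027+.054
    go([c[0],c[1],z+.075],yaw); Q=env.get_state()["orientation"]
    env.movel([c[0],c[1],z+.01],velocity=.12,rot=Q); hit=env.movel([c[0],c[1],z-.004],velocity=.03,stop_force=6); st(f"set {hit}")
E
python3 - <<'E'
from h import *
c=saw("w2",[.432,.1365],.028)
pick(c,0)
E
```

```text
cup 0.4319 0.1379 d 0.0558 bbox [0.432   0.13835] shank [0.4322 0.1401 0.0747] 117
t 9.5 tcp [0.4325 0.1378 0.179 ] q7 -0.1
down False t 10.4 tcp [0.4322 0.1379 0.1188] F [ 0.9  0.6 -0.6] op 0.0398
grip t 10.8 tcp [0.432  0.138  0.1187] F [-1.   0.6  2.1] op 0.009
lift t 11.8 tcp [0.4314 0.1378 0.2179] F [ 0.4  0.4 -1.9] op 0.0088
```

```bash
python3 - <<'E'
from h import *
C,p,d=look("w3",0); P=np.load("w3.npz")["P"]
cv2.imwrite("pics/w3c.png",p[120:400,160:480])
C=cal("side"); p,d=camera("side"); cv2.imwrite("pics/s3.png",p)
u,v=map(int,proj(C,[.432,.138,.14])); print(u,v); p=p[max(0,v-100):v+100,max(0,u-130):u+130]
cv2.imwrite("pics/s3c.png",cv2.resize(p,None,fx=2.5,fy=2.5))
E
```

```text
361 228
```

View pics/s3c.png

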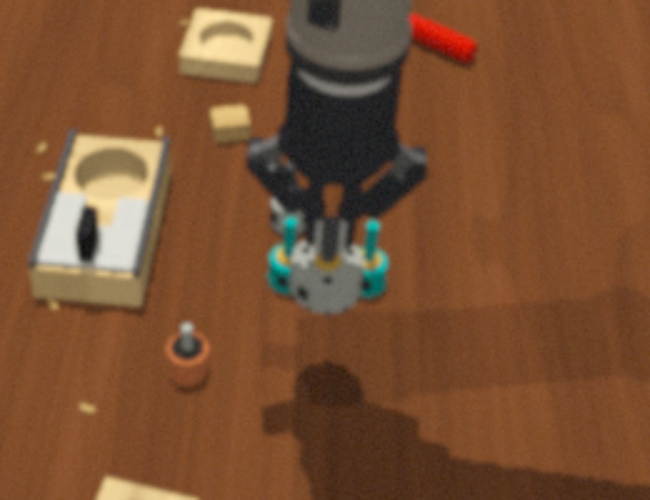

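The side view shows the large saw held upright and the gate open, with the pocket fully clear at (112,175). Set it into the gated block.

```bash
sed -i 's/z+.075\],yaw)/z+.10],yaw)/' h.py; python3 - <<'E'
from h import *
y=np.radians(-1.7); place([.6328,-.040],y)
P=cloud(cal("wrist"),camera("wrist")[1])
E
```

```text
t 12.9 tcp [ 0.6321 -0.0383  0.2238] q7 0.34
set True t 14.2 tcp [ 0.6332 -0.0399  0.1247] F [-0.1  0.9  4.7] op 0.0094
```

Contact came at 0.1247, exactly the pick height plus 6 mm, so it is on the pocket floor. Release, lift and close the gate, holding the tab.

```bash
python3 - <<'E'
from h import *
env.grip(.035); st("rel")
a=np.array(env.get_state()["tcp_pos"]); env.movel([a[0],a[1],.235],velocity=.15)
go([.6345,-.03,.30],np.radians(-1.7))
C,p,d=look("w4",0); P=np.load("w4.npz")["P"]
w=np.hypot(P[...,0]-.633,P[...,1]+.04)<.03
s=P[w&(P[...,2]>.06)&(P[...,2]<.095)]; print("shank",np.median(s,0),s[:,2].max(),len(s))
q=P[w&(P[...,2]>.028)&(P[...,2]<.042)]; print("cup top",q.mean(0),(q.min(0)+q.max(0))/2,np.ptp(q,0))
w=np.hypot(P[...,0]-.635,P[...,1]-.062)<.035
q=P[w&(P[...,2]>.0735)&(P[...,2]<.087)]; print("tab",(q.min(0)+q.max(0))/2,np.ptp(q,0))
cv2.imwrite("pics/w4c.png",p[:260,180:460])
E
```

```text
rel t 14.6 tcp [ 0.6323 -0.0397  0.1238] F [-0.3  0.7  0. ] op 0.035
t 15.9 tcp [ 0.6348 -0.0298  0.3003] q7 0.27
shank [ 0.6339445  -0.03778585  0.08072123] 0.08320062510188993 121
cup top [ 0.63387362 -0.03805081  0.03649076] [ 0.63304581 -0.04007236  0.0349463 ] [0.05509072 0.05562009 0.01375102]
tab [0.63543979 0.06206264 0.07927043] [0.01367343 0.0348736  0.00491015]
```

View pics/w4c.png

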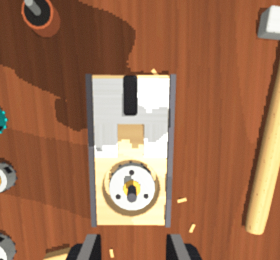

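The saw stands in the pocket at (131,188), upright, shank top at 81 mm. The tab is at (131,95). Now close the gate by 60 mm.

```bash
python3 - <<'E'
from h import *
y=np.radians(-1.7); d=np.array([-np.sin(y),np.cos(y),0])
t=np.array([.6354,.0621,.0685+.054])
env.grip(.04,30); go(t+[0,0,.06],y); Q=env.get_state()["orientation"]
print(env.movel(t,velocity=.07,rot=Q,stop_force=12)); env.grip(0,30); st("grip")
a=np.array(env.get_state()["tcp_pos"])
print(env.movel(a-d*.066,velocity=.05,stop_force=15)); st("slid"); print((np.array(env.get_state()["tcp_pos"])-a)@d)
env.grip(.04); st("rel")
b=np.array(env.get_state()["tcp_pos"]); env.movel([b[0],b[1],.235],velocity=.15)
go([.4645,-.0267,.30],0)
C=cal("top"); p,dd=camera("top"); P=cloud(C,dd); w=np.zeros(dd.shape,bool); w[140:190,285:332]=1
q=P[w&(P[...,2]>.073)&(P[...,2]<.09)]; print("tab",len(q),(q.min(0)+q.max(0))/2,np.ptp(q,0))
look("w5",0); c=saw("w5",[.4645,-.0267],.017)
cv2.imwrite("pics/t5.png",cv2.resize(p[130:280,180:460],None,fx=2.5,fy=2.5))
E
```

```text
t 16.8 tcp [0.636  0.0605 0.1834] q7 0.21
False
grip t 18.1 tcp [0.6348 0.0622 0.1231] F [-4.4  0.4  5.5] op 0.0134
True
slid t 19.3 tcp [0.6329 0.0019 0.1231] F [-2.1  1.4  4.5] op 0.0134
-0.06026766788114372
rel t 19.7 tcp [0.6317 0.0026 0.1223] F [-0.9  0.9  0.5] op 0.0402
t 21.4 tcp [ 0.4655 -0.0259  0.3001] q7 0.11Traceback (most recent call last):
  File "<stdin>", line 12, in <module>
    return umr_minimum(a, axis, None, out, keepdims, initial, where)
ValueError: zero-size array to reduction operation minimum which has no identity
```

The gate travelled 60.3 mm to its stop. The arm hid it from the top camera, so I verify it later. Next is the small saw.

```bash
python3 - <<'E'
from h import *
C,p,d=look("w5",0); c=saw("w5",[.4645,-.0267],.017); print(proj(C,[*c,.03]))
cv2.imwrite("pics/w5c.png",p[60:300,160:480])
P=np.load("w5.npz")["P"]
E
```

```text
cup 0.4647 -0.0259 d 0.0341 bbox [ 0.4647 -0.0259] shank [ 0.4644 -0.0237  0.0746] 119
(np.float64(311.5493563558875), np.float64(178.81044326685128))
```

View pics/w5c.png

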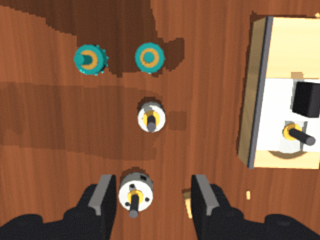

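The small saw is at (152,117), white, d = 34 mm. The gate is seen shut around the large shank. Pick and place the small saw, then look at the medium one.

```bash
python3 - <<'E'
from h import *
c=saw("w5",[.4645,-.0267],.017)
pick(c,0); place([.5598,.3147],0)
z=env.get_state()["tcp_pos"][2]; print("floor z ok?",z)
E
```

```text
cup 0.4647 -0.0259 d 0.0341 bbox [ 0.4647 -0.0259] shank [ 0.4644 -0.0237  0.0746] 119
t 22.2 tcp [ 0.4652 -0.0264  0.1789] q7 0.37
down False t 23.1 tcp [ 0.465  -0.0261  0.1188] F [ 0.9 -0.5  1. ] op 0.0398
grip t 23.5 tcp [ 0.4649 -0.0259  0.1188] F [-0.7  0.1  2.8] op 0.0089
lift t 24.5 tcp [ 0.4643 -0.0258  0.218 ] F [-0.1 -0.5 -1.3] op 0.0091
t 25.8 tcp [0.5603 0.3121 0.2246] q7 -0.19
set True t 27.1 tcp [0.5602 0.315  0.1249] F [-1.4 -1.   5.2] op 0.0094
floor z ok? 0.12487555092218518
```

```bash
python3 - <<'E'
from h import *
env.grip(.035); a=np.array(env.get_state()["tcp_pos"]); env.movel([a[0],a[1],.24],velocity=.15)
P=None
go([.4435,-.1293,.30],0)
look("w6",0); c=saw("w6",[.4435,-.1293],.0225)
pick(c,0); place([.5455,-.2747],0)
E
```

```text
t 30.1 tcp [ 0.4443 -0.1283  0.3   ] q7 0.45
cup 0.4437 -0.1291 d 0.0449 bbox [ 0.44355 -0.12905] shank [ 0.4437 -0.1269  0.0748] 114
t 30.9 tcp [ 0.444  -0.1297  0.1791] q7 0.72
down False t 31.8 tcp [ 0.4439 -0.1292  0.1189] F [-0.1 -1.1  0.5] op 0.0403
grip t 32.2 tcp [ 0.4438 -0.1291  0.1187] F [-0.4  0.4  2.8] op 0.0087
lift t 33.2 tcp [ 0.4433 -0.1288  0.218 ] F [-0.  -0.4 -1.2] op 0.0093
t 33.9 tcp [ 0.5448 -0.2748  0.2234] q7 0.87
set True t 35.2 tcp [ 0.5459 -0.2748  0.1248] F [-0.7  0.3  5.6] op 0.0089
```

Release, withdraw to the start pose side and check everything.

```bash
python3 - <<'E'
from h import *
env.grip(.035); a=np.array(env.get_state()["tcp_pos"]); env.movel([a[0],a[1],.26],velocity=.15)
env.goto_joints([-1.266,.477,.022,1.555,-.011,1.109,-.083]); st()
C=cal("top"); p,d=camera("top"); P=cloud(C,d)
def box(n,c,r,lo,hi):
    w=(np.hypot(P[...,0]-c[0],P[...,1]-c[1])<r)&(P[...,2]>lo)&(P[...,2]<hi); q=P[w]
    print(n,len(q),((q.min(0)+q.max(0))/2).round(4),np.ptp(q,0).round(4)) if len(q) else print(n,"none")
box("tab",(.634,.002),.03,.0735,.087)
for n,c in(("S",(.56,.315)),("M",(.5455,-.2748)),("L",(.633,-.04))): box(n+" shank",c,.02,.06,.09)
box("drum",(.535,.146),.03,.02,.07)
a=cv2.resize(p[130:280,180:460],None,fx=2.5,fy=2.5,interpolation=cv2.INTER_CUBIC); cv2.imwrite("pics/t7.png",a)
s,_=camera("side"); cv2.imwrite("pics/s7.png",cv2.resize(s[110:390,210:430],None,fx=2.1,fy=2.1,interpolation=cv2.INTER_CUBIC))
E
```

```text
t 39.9 tcp [0.272 0.618 0.304] F [ 0.   0.5 -0.1] op 0.0348
tab 83 [0.6349 0.0012 0.0788] [0.0152 0.0331 0.008 ]
S shank 25 [0.5617 0.3134 0.0741] [0.0099 0.0096 0.0212]
M shank 26 [ 0.5475 -0.2736  0.0724] [0.0107 0.0092 0.0209]
L shank 23 [ 0.6342 -0.0405  0.074 ] [0.0099 0.0105 0.0237]
drum 135 [0.541  0.1523 0.0401] [0.0338 0.0315 0.0398]
```

View pics/t7.png

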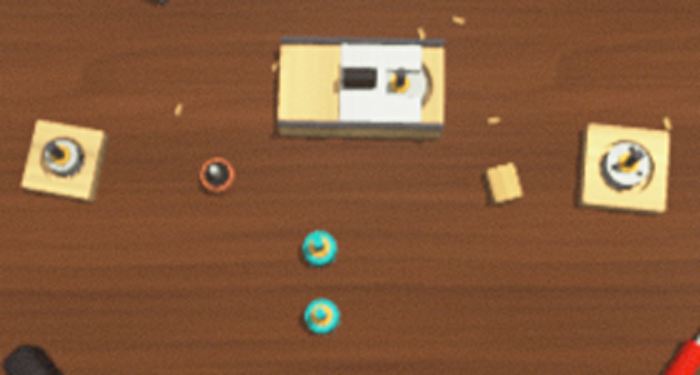

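View pics/s7.png

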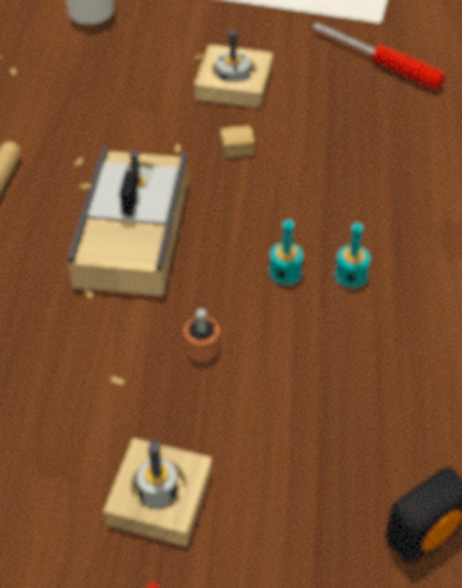

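All three saws stand in their pockets: small (62,158), medium (628,166), and large at (400,82) with the gate shut around its shank. The drum and look-alikes are standing undisturbed. Handing in.

```bash
python3 -c "
from h import *
job.job_done(); st()"
```

```text
the job is handed in; nothing more can be done
the job is handed in; nothing more can be done
```

The job is handed in. All three hole saws stand teeth-down in their own pockets, and the gate is shut around the large saw's shank. It took about 40 s of the 106 s allowed.

**What I did:** I slid the gate open from about 16 mm to its end stop, set the large saw on the pocket floor, then slid the gate 60.3 mm back to its other stop. The small and medium saws went into their open blocks after that.

**Last checks:**
- **Gate:** the top camera put the tab 41 mm from the pocket centre, against 42 mm nominal when shut. Between its open and shut readings the tab moved 61 mm by that camera, against 60 mm nominal. Both figures are within the 2 mm calibration.
- **Saws:** the shanks read within about 2 mm of the pocket centres and stood upright. Each saw met the floor at its pick height plus 6 mm.
- **Drum and turquoise look-alikes:** in the pictures they were standing undisturbed.

**What failed or disagreed:**
- The fingers read about 9 mm on the 11 mm shanks, but the lifts and the side view showed a sound grip.
- My first check of the closed gate failed because the arm hid the tab; the final top view replaced it.

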